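Fetch a sanding block from under a drying rack with a trigger reacher

ROBOT

A 7-joint arm with a two-finger parallel gripper is mounted at the origin on a cart in front of the work surface, level with it; the furniture and walls round the work are solid. World frame = base frame: x ahead of the robot, y to its left, z up, the work surface at z = 0. Lengths are in m, angles in rad, forces in N, time in s.
With the tool pointing down it reaches from about 0.425 to 0.875 m from the base axis. Payload 4.7 kg.
Tool frame: the origin (TCP) lies at the very end of the fingers, on their centre line; the grasp point (between the pads) lies 19 mm behind it; z points along the fingers, y is the line along which they close (so a half turn about z gives the same grasp; the last joint's range is limited). The gripper opens to 85 mm and grips with 20 to 120 N. Pads are 22 mm wide; open, the fingers measure 114 mm over their backs; the gripper's body (76 mm by 85 mm) begins 54 mm behind the grasp point. The pads swing forward as they close: fully open they stand 13 mm farther back than shut.
Start: joints at [1.157, 0.321, -0.07, 1.45, 0.023, 1.371, -0.057], TCP at [0.27, -0.591, 0.204] pointing down, gripper open.
Joint ranges: [-2.86, 2.86], [-0.3, 2.09], [-1.38, 1.24], [0.06, 2.45], [-1.56, 4.7], [0.09, 2.05], [-2.69, 2.69]. Speed limits (rad/s): [2.57, 2.57, 3.14, 3.14, 3.14, 3.14, 3.14].

INTERFACE

Orientations are given as a unit quaternion [w, x, y, z].
In Python, from plant import r, cams, order gives the robot as it stands.
- The arm moves only by the shell command python3 -m crank 'ROWS' [FORCE]. ROWS is JSON, a list that holds one entry, the list of rows, each a list of 7 numbers: the turn, a rotation vector about the world's x, y, z in degrees, then the shift along the world's x, y, z in cm, then the opening, from 0 (shut) to 1 (fully open). In form: [[[wx, wy, wz, tx, ty, tz, jaw], ...]]. A call has 1 to 12 rows; each row is the pose to reach, as a shift and turn from the pose commanded when the call began; what a row does not reach only later rows make up. A row lasts 1/12 s, in which the tool goes at most 41.7 mm and 7.16 degrees, less where a joint would pass 70% of its speed; a pose out of reach is approached as far as the arm can. A call with a gripper value outside its range is refused whole. The fingers move at their own pace and stop on an object; FORCE is the grip in N (left out, the last holds). Time passes only in rows, so rows that repeat a pose let the fingers close. It gives the time, the measured TCP pose, the force, the opening and the grip force at its end, in the units of the state.
- r.state(): the state, without advancing time (a new reading comes with each control period).
- cams.capture(name): name is "scene" or "top" or "wrist"; returns the picture (480x640x3 uint8, blue, green, red); there is no depth.
- cams.calibration(name): a dict with "fx", "fy", "cx", "cy" (pixels), "position" and "attitude" of the camera in the world; the wrist camera has in their place "T_tool_cam" (4x4, takes a point from camera to tool coordinates, whose origin is the TCP and whose axes are the flange's). Camera axes: x right, y up, looking along -z (the intrinsics and any distortion apply to the point x, -y, -z); pixel columns grow to the right and rows downward; lengths in m; the calibration is good to about 2 mm. A picture is of the moment at which its call begins: read the wrist's pose just before it. calibration takes no time and is no camera call.
- order.close_job(): hands the job in; it is judged then, once.
The state is a dict: "time_s": time; "joint_positions": joint angles; "joint_velocities": joint speeds; "effort": joint torques, N m; "tcp_pos": TCP position; "tcp_rot": TCP orientation; "force": force on the tool from outside, world axes, zero at the start; "ft_torque": the same for the moment, N m; "opening": finger opening in m; "gripper_force": force on a finger pad.
Only numpy, scipy, OpenCV 4.12 (cv2) and the standard library are available. Lean on these libraries where they do the work, as an engineer would, in place of code of your own. Each camera call takes 0.05 s, during which the arm holds its last target. There are 200 camera calls.

TASK

The sanding block has slid in under the low slatted drying rack, beside the battery pack. Take up the reacher by its upright handle, feed its open jaws in round the block, squeeze the trigger to nip the block under there and draw it out in the jaws until all of it lies on the open bench in front of the rack. Then let the trigger go so that the jaws stand open off the block, and leave the reacher standing on its foot; do not handle the block with the gripper itself, and leave the battery pack where it is.

Things in the scene. Friction and masses are not known exactly. Their poses are not given: they have to be found in the camera images.
- rack: Low slatted wooden drying rack, fixed, set across the bench; paint tin and a wood offcut on it are fixed to it (tallest 180 mm). 160 deep (x) x 326 wide (y) x 99 mm high. Origin: bench level, mid-footprint; +x leads into the gap, whose open front is at x = -80 mm (the back is open too). Gap 85 mm high, 290 mm wide between two 18 mm end gables, no divider; one can see down through the slats.
- sanding_block: Cork and wood sanding block, 64 wide (its x) x 112 long (its y) x 30 mm high, about 0.11 kg, flat on the bench under the rack, about rack x = 0, y = -52 to -28 mm, long axis within 6 degrees of the rack's x. Origin: centre of its underside. It is wholly out, with 10 mm to spare, when its origin is at rack x below -146 mm.
- reacher: The loose reacher, standing upright on the bench: black handle on a rubber foot (94 x 72 mm, x = -38 to 56 mm), aluminium tube, orange trigger and jaws; 0.4 kg. Origin: under the middle of the handle, underside of the foot. x along the tube to the jaws, y to the tool's left, z up. Balances some 30 mm in front of the handle's middle; stays standing when let go.
- reacher_grip (a point): Where to take it: middle of the handle, 82 mm above the foot's underside, axes as the reacher. Black fixed grip at x = -30 to -6 mm (30 mm wide, top at 123 mm); orange trigger at x = 16 to 30 mm (28 mm wide, 52 to 116 mm high). Pinch along x, from above: one finger behind the grip, one before the trigger, fingertips over 54 mm above the foot's underside (a deck below is 48 mm high).
- reacher_trigger (a joint): Squeeze in m: 0 free (handle 60 mm over grip and trigger, jaws open), 0.018 at the stop (42 mm, jaws closed). Spring: 8 N to start, 11 N at the stop, about 19 N on the block; more only presses on the stop. Pinched to 56 mm the spring holds the tool well enough to carry, jaws nearly open. Fingers that close equally carry the grip 9 mm forward in a full squeeze.
- reacher_jaws (a point): Middle between the two rubber pads: 205 mm in front of the grip point, 17 mm above the foot's underside. Pads 36 mm long (x), 4 to 30 mm up; fingers end 20 mm further on. Free: pads 97 mm apart, jaws 145 mm wide outside (handle pinched to 56: about 84); squeezed on nothing: 55 mm. The steel fingers bend on the block and nip it with about 3 N a side. Jaw head ends 66 mm behind this point.
- reacher_jaw_l: The reacher's left jaw (tool's +y): orange arm, spring-steel finger and rubber pad. Origin: its pivot, 125 mm in front of the handle's middle, 14 mm to the left, 19 mm above the foot's underside.
- reacher_jaw_r: The reacher's right jaw (tool's -y), mirror image of the left one.
- battery_pack: Black tool battery, 70 (x) x 124 (y) mm, 59 mm high, loose under the rack at about y = +99 mm, long side along the rack's x, 55 mm or more from the block; to be left where it is. Origin: centre of its underside.
- bench_vice: Blue machine vice bolted to the bench near where the reacher is drawn back to; it does not move. Origin: bench level; base plate x = -110 to 150, y = -65 to 65 mm, 16 mm high; its jaws rise to 106 mm, from x = 8 to 135 mm. Keep the reacher's foot clear of it. At the left of the work a brown pole leans up and away from the robot; keep the arm to the right of it.

How it is judged:
By the outcome, as a careful person would: the job done as asked, in the order asked, and still so for the second after the job is handed in, with the robot touching nothing.
It also fails if it takes over 45 s, if anything falls off the work surface, if the arm or the gripper's body presses on something with over 40 N, if the wrist force passes 120 N, or if a joint passes its speed limit or range.

## Working session

There is one attempt and no reset: what is moved stays moved. The work goes in short steps, Python scripts to look and compute and a shell command to move; the robot and the scene stay as the last step left them, time stands still between calls to the robot, and variables do not carry over. Pictures are saved under pics/ and viewed, at most 10 in all, crops included, and the job is handed in when it is done.

```bash
mkdir -p pics; ls
python3 - <<'E'
from plant import r,cams
import cv2
s=r.state();print({k:s[k] for k in('time_s','tcp_pos','tcp_rot','opening','force')})
for n in('top','scene'):
    im=cams.capture(n);cv2.imwrite(f'pics/{n}0.png',im);print(n,cams.calibration(n))
print(cams.calibration('wrist'))
E
```

```text
pics
{'time_s': 0.0, 'tcp_pos': array([ 0.26933367, -0.59090378,  0.20321506]), 'tcp_rot': array([-9.42138397e-04,  9.77213652e-01,  2.12255793e-01, -2.62102904e-04]), 'opening': 0.08551027555686554, 'force': array([0.43352606, 1.0334895 , 0.29850336])}
top {'fx': 575.0116999888064, 'fy': 575.0116999888064, 'cx': 314.4626390287214, 'cy': 234.53220779001114, 'position': array([ 0.29610896, -0.2554493 ,  1.15184619]), 'attitude': array([ 0.73353934,  0.08228459, -0.07452033, -0.6705192 ])}
scene {'fx': 587.9629435214626, 'fy': 587.9629435214626, 'cx': 324.8664374044269, 'cy': 233.67431358640457, 'position': array([ 1.42291128, -0.19081159,  0.67387624]), 'attitude': array([0.60726766, 0.3237994 , 0.35554568, 0.63242961])}
{'fx': 418.5961366637371, 'fy': 418.5961366637371, 'cx': 321.86552565318465, 'cy': 239.4693951045251, 'T_tool_cam': array([[-1.15804664e-03,  9.65628937e-01,  2.59921941e-01,
         6.49372998e-02],
       [ 9.99999162e-01,  9.67768889e-04,  8.60027546e-04,
        -7.52892624e-04],
       [ 5.78923117e-04,  2.59922719e-01, -9.65629248e-01,
        -1.70416541e-01],
       [ 0.00000000e+00,  0.00000000e+00,  0.00000000e+00,
         1.00000000e+00]])}
```

View pics/top0.png

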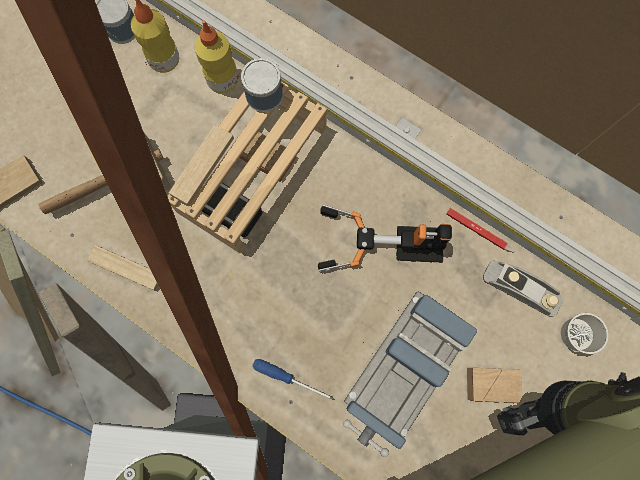

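View pics/scene0.png

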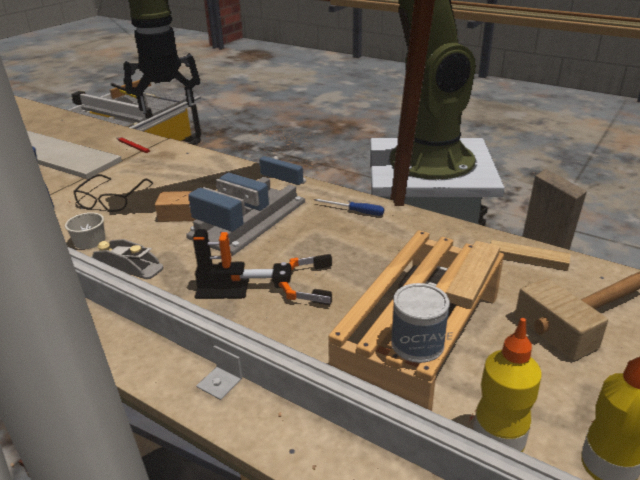

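The top view shows the rack centred near (250,165) with the battery (black) at about (232,208) and the block (brown) near (268,150). The reacher's handle is at about (432,240), pointing left, and the vice is near (410,370). I'll crop in for exact pixels.

```bash
cat > h.py <<'E'
import numpy as np,cv2
from scipy.spatial.transform import Rotation as R
from plant import r,cams
def ray(n,u,v):
    c=cams.calibration(n)
    if n=='wrist':
        s=r.state();T=np.eye(4);q=s['tcp_rot'];T[:3,:3]=R.from_quat(np.roll(q,-1)).as_matrix();T[:3,3]=s['tcp_pos'];T=T@np.array(c['T_tool_cam']);A=T[:3,:3];p=T[:3,3]
    else: A=R.from_quat(np.roll(c['attitude'],-1)).as_matrix();p=np.array(c['position'])
    return p,A@np.array([(u-c['cx'])/c['fx'],-(v-c['cy'])/c['fy'],-1])
def pt(n,u,v,z):
    p,d=ray(n,u,v);return p+d*(z-p[2])/d[2]
def px(n,P):
    p,_=ray(n,0,0);c=cams.calibration(n);A=R.from_quat(np.roll(c['attitude'],-1)).as_matrix();q=A.T@(np.array(P)-p)
    return c['cx']+c['fx']*q[0]/-q[2],c['cy']-c['fy']*q[1]/-q[2]
def tri(a,b): # two (n,u,v)
    p,d=ray(*a);q,e=ray(*b);s=np.linalg.lstsq(np.c_[d,-e],q-p,rcond=None)[0]
    x,y=p+s[0]*d,q+s[1]*e;return (x+y)/2,np.linalg.norm(x-y)
E
python3 - <<'E'
import cv2
im=cv2.imread('pics/top0.png')
a=cv2.resize(im[70:260,150:340],(600,600),interpolation=cv2.INTER_CUBIC)
cv2.imwrite('pics/c1.png',a)
a=cv2.resize(im[190:280,310:460],(800,480),interpolation=cv2.INTER_CUBIC)
cv2.imwrite('pics/c2.png',a)
E
```

```text
(no output)
```

View pics/c1.png

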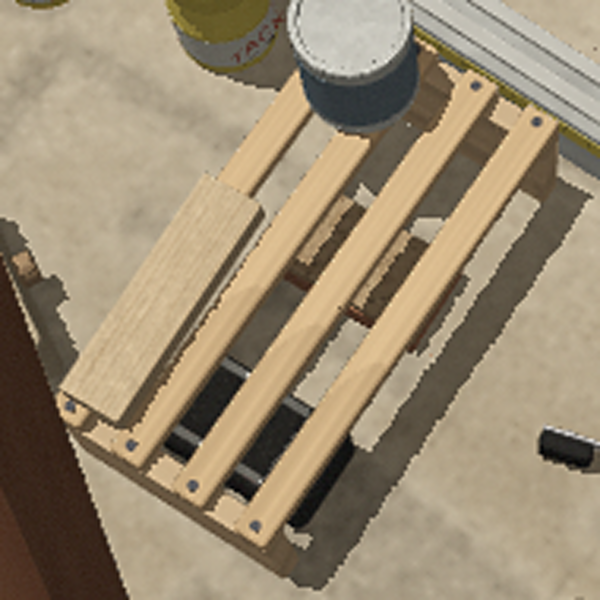

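View pics/c2.png

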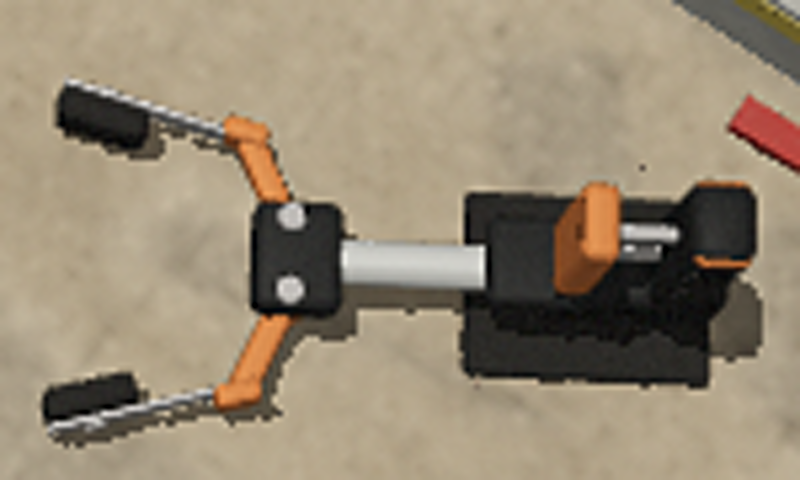

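```bash
cat > m1.py <<'E'
from h import *
np.set_printoptions(precision=4,suppress=True)
c1=lambda x,y,z:pt('top',150+x/3.158-.3,70+y/3.158-.3,z)
c2=lambda x,y,z:pt('top',310+x/5.333-.4,190+y/5.333-.4,z)
FR,FL,BL=[c1(*p,.099) for p in((560,122),(267,549),(60,400))]
S=[c1(*p,.099) for p in((537,122),(256,526),(70,407))]
print('rack',FR,FL,BL,np.linalg.norm(FR-FL),np.linalg.norm(FL-BL)); print('screws',np.linalg.norm(S[0]-S[1]),np.linalg.norm(S[1]-S[2]))
y=(S[1]-S[0]);y/=np.linalg.norm(y);x=np.array([y[1],-y[0],0])
ctr=(FR+BL)/2
print('rack ctr',ctr,'xaxis',x,np.degrees(np.arctan2(x[1],x[0])), 'x from side',(BL-FL)/np.linalg.norm(BL-FL))
loc=lambda P:np.array([(P-ctr)@x,(P-ctr)@y])*1000
print('corners',loc(FR),loc(FL),loc(BL))
for p in((302,257),(355,300),(343,195),(407,232)):print('block top',loc(c1(*p,.030)))
for p in((467,278),(420,352)):print('block front bottom?',loc(c1(*p,.0)),loc(c1(*p,.03)))
print('batt',loc(c1(215,360,.059)),loc(c1(350,445,.059)))
g=c2(725,225,.123);t=c2(603,238,.116)
pv=(c2(292,215,.035)+c2(289,288,.035))/2; pa=c2(103,118,.03);pb=c2(90,397,.03)
print('grip',g,'trig',t,'piv',pv,'pads',pa,pb,(pa+pb)/2,np.linalg.norm(pa-pb))
d=(pa+pb)/2-g;print('yaw',np.degrees(np.arctan2(d[1],d[0])),np.linalg.norm(d[:2]));d=pv-g;print(np.degrees(np.arctan2(d[1],d[0])),np.linalg.norm(d[:2]))
for p in((466,195),(466,376),(708,385)):print('foot',c2(*p,.012))
print('vice', [pt('top',*p,.1) for p in ((418,295),(476,328),(447,372),(388,345))],pt('top',350,400,.016),pt('top',395,440,.016))
# scene checks by tin/handle
print('px scene of grip',px('scene',g),'trig',px('scene',t),'rackFL',px('scene',FL),'FR',px('scene',FR))
E
python3 m1.py
```

```text
rack [ 0.79   -0.2348  0.099 ] [ 0.5026 -0.0851  0.099 ] [0.5827 0.0504 0.099 ] 0.3240743183638621 0.15743107944146412
screws 0.3083238452567875 0.13614762324259141
rack ctr [ 0.6863 -0.0922  0.099 ] xaxis [0.4657 0.885  0.    ] 62.246062241463775 x from side [0.5087 0.8609 0.    ]
corners [ -77.9447 -158.1575] [-79.2952 165.914 ] [ 77.9447 158.1575]
block top [ 28.8214 -14.1059]
block top [-16.9647  -8.3472]
block top [ 30.6221 -64.613 ]
block top [-19.2812 -65.9333]
block front bottom? [-63.0691 -69.4416] [-69.9226 -60.6187]
block front bottom? [-65.3596  -9.036 ] [-72.1535  -1.7864]
batt [26.7807 79.7073] [-75.6752  79.4378]
grip [ 0.5545 -0.4728  0.123 ] trig [ 0.5479 -0.4324  0.116 ] piv [ 0.552  -0.3304  0.035 ] pads [ 0.5984 -0.2564  0.03  ] [ 0.4913 -0.2606  0.03  ] [ 0.5449 -0.2585  0.03  ] 0.10715365205312445
yaw 92.57848662857653 0.21452135709901582
91.00992376052966 0.14243410207223808
foot [ 0.5853 -0.3972  0.012 ]
foot [ 0.5151 -0.4012  0.012 ]
foot [ 0.5199 -0.4923  0.012 ]
vice [array([ 0.4369, -0.4321,  0.1   ]), array([ 0.3865, -0.5395,  0.1   ]), array([ 0.3044, -0.4903,  0.1   ]), array([ 0.3421, -0.3829,  0.1   ])] [ 0.2367 -0.3275  0.016 ] [ 0.1723 -0.4169  0.016 ]
px scene of grip (np.float64(198.88195472484534), np.float64(230.62115891618868)) trig (np.float64(222.6095532628605), np.float64(232.16325034368737)) rackFL (np.float64(415.9516257907876), np.float64(228.5591689169662)) FR (np.float64(326.4446078836661), np.float64(333.83609743581815))
```

Run:
```python
from h import *
np.set_printoptions(precision=3,suppress=True)
def pl(n,a,b):
    p,d=ray(n,*a);_,e=ray(n,*b);m=np.cross(d,e);m/=np.linalg.norm(m);return m,m@p
for a,b,c,d in (((235,405),(77,0),(408,205),(428,20)),((215,405),(22,0),(395,205),(412,20))):
    n1,k1=pl('top',a,b);n2,k2=pl('scene',c,d)
    for z in(0,.2,.4,.6,.8):print(z,np.linalg.solve([n1,n2,[0,0,1]],[k1,k2,z])[:2])
```

```text
0 [ 0.26  -0.079]
0.2 [ 0.323 -0.079]
0.4 [ 0.386 -0.078]
0.6 [ 0.449 -0.078]
0.8 [ 0.512 -0.077]
0 [ 0.159 -0.099]
0.2 [ 0.227 -0.098]
0.4 [ 0.294 -0.096]
0.6 [ 0.361 -0.095]
0.8 [ 0.428 -0.094]
```

```bash
python3 -m crank '[[[0,0,-5,3,2,3,1],[0,0,-10,6,5,6,1],[0,0,-15,9,8,9,1],[0,0,-20,12,11,12,1],[0,0,-23,15,14,13,1],[0,0,-23,18,17,13,1],[0,0,-23,21,20,13,1],[0,0,-23,24,23,13,1],[0,0,-23,27,26,13,1],[0,0,-23,30,29,13,1]]]' 20
```

```text
time_s: 0.93
tcp_pos: [0.5436, -0.3269, 0.334]
tcp_rot: [0.0, 1.0, 0.013, -0.0]
force: [-0.1, -0.3, 0.3]
opening: 0.0852
gripper_force: 0.0
```

```bash
python3 -m crank '[[[0,0,0,3,1.5,0,1],[0,0,0,6,3,0,1],[0,0,0,8,4,0,1],[0,0,0,8,4,0,1],[0,0,0,8,4,0,1]]]'
python3 - <<'E'
from h import *
s=r.state();print(s['tcp_pos'],s['tcp_rot']);im=cams.capture('wrist');cv2.imwrite('pics/w1.png',im)
np.save('w1.npy',np.r_[s['tcp_pos'],s['tcp_rot']])
E
```

```text
time_s: 1.35
tcp_pos: [0.6234, -0.2869, 0.3324]
tcp_rot: [-0.001, 1.0, 0.015, -0.001]
force: [-0.1, -0.7, 0.6]
opening: 0.0853
gripper_force: 0.0
[ 0.6234042  -0.28686397  0.33244103] [-7.50276856e-04  9.99890497e-01  1.47442167e-02 -1.01961312e-03]
```

View pics/w1.png

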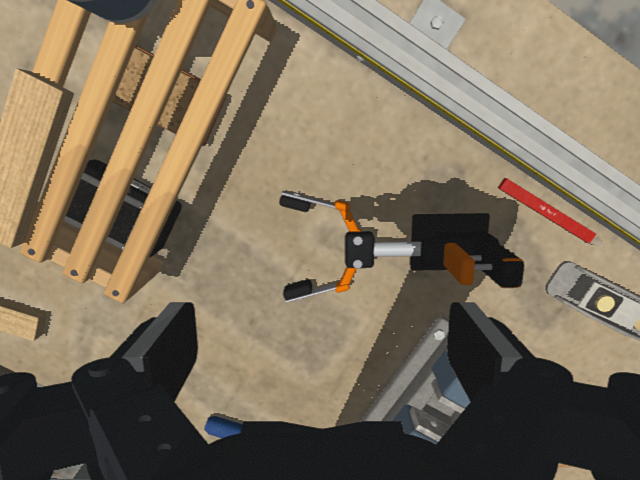

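The block's cork shows between slats at about (132,75) and (178,100), with its front end at (213,120). The reacher stands at about (455,255) with its pads at (297,203) and (298,290). I'll crop the block.

Run:
```python
import cv2
im=cv2.imread('pics/w1.png');cv2.imwrite('pics/c3.png',cv2.resize(im[30:160,100:250],None,fx=4.6,fy=4.6,interpolation=cv2.INTER_CUBIC))
```

```text
(no output)
```

View pics/c3.png

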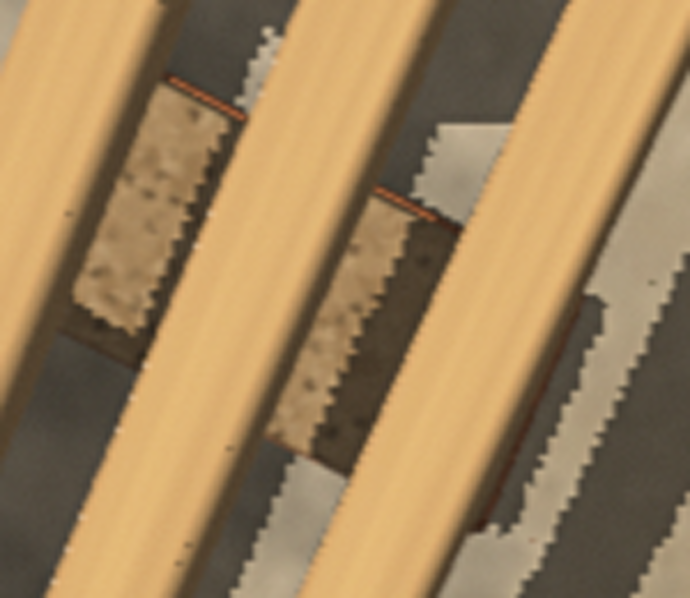

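```bash
cat > m2.py <<'E'
from h import *
import h
np.set_printoptions(precision=4,suppress=True)
w=np.load('w1.npy');
class S: 
    def state(s):return {'tcp_pos':w[:3],'tcp_rot':w[3:]}
h.r=S()
c=lambda x,y,z:pt('wrist',100+x/4.6-.4,30+y/4.6-.4,z)[:2]
dn=lambda a:np.degrees(np.arctan2(a[1],a[0]))
Ra,Rb=c(165,80,.03),c(437,220,.03);La,Lb=c(62,330,.03),c(347,475,.03);Fa,Fb=c(582,303,0),c(493,523,0)
print('dirs',dn(Ra-Rb),dn(La-Lb),dn(Fb-Fa)-90)
x=(Ra-Rb)/np.linalg.norm(Ra-Rb)+(La-Lb)/np.linalg.norm(La-Lb);x/=np.linalg.norm(x);y=np.array([-x[1],x[0]])
m=((Ra+Rb)+(La+Lb))/4;f=(Fa+Fb)/2
print('width',((La+Lb)-(Ra+Rb))@y/2,'front len',(Fb-Fa)@y)
ctr=f+x*(.056)+y*((m-f)@y);print('block dir',dn(x),'centre',ctr,'front lateral off',(f-m)@y, (m-f)@x)
P=lambda u,v,z:pt('wrist',u,v,z)[:2]
A,B=P(251,5,.099),P(115,293,.099);print('screws',A,B,np.linalg.norm(A-B),'rack yaw',dn(B-A)-90)
A,B=P(32,252,.099),P(115,293,.099);print('x dir',dn(A-B),np.linalg.norm(A-B))
a,b=P(297,202,.03),P(298,290,.03);g=P(513,272,.123);p1,p2=P(358,240,.035),P(358,264,.035)
print('pads',a,b,(a+b)/2,np.linalg.norm(a-b),'grip',g,'piv',(p1+p2)/2,'yaw',dn((a+b)/2-g),dn((p1+p2)/2-g),np.linalg.norm((a+b)/2-g))
E
python3 m2.py
```

```text
dirs 64.97419723767301 64.32435546881537 65.65349552927407
width 0.06212657970841836 front len 0.05907520315209085
block dir 64.64927635324418 centre [ 0.7165 -0.1115] front lateral off 0.000981414629482589 0.0639288874577388
screws [ 0.7878 -0.2196] [ 0.5151 -0.0744] 0.30891571554784114 rack yaw 61.95043196400911
x dir 62.03039670685483 0.08980433255025709
pads [ 0.6036 -0.2578] [ 0.4959 -0.2604] [ 0.5497 -0.2591] 0.10772340970921086 grip [ 0.5583 -0.4711] piv [ 0.5474 -0.33  ] yaw 92.3082562915525 94.4219757481528 0.21221052963001164
```

Block: centre (0.7165, −0.1115), axis 64.6° (measured width 62 mm, rack-local (−4, −36), as expected). Reacher: origin about (0.555, −0.454), yaw 92.5°. Next I go down over the handle.

```bash
python3 -m crank '[[[0,0,0.3,-1.5,-3.5,-1,1],[0,0,0.8,-3,-7,-2,1],[0,0,0.8,-4.5,-10.5,-3,1],[0,0,0.8,-6,-14,-4,1],[0,0,0.8,-6.8,-16.8,-6,1],[0,0,0.8,-6.8,-16.8,-9,1],[0,0,0.8,-6.8,-16.8,-12,1],[0,0,0.8,-6.8,-16.8,-12,1]]]'
python3 - <<'E'
from h import *
s=r.state();print(s['tcp_pos'],s['tcp_rot']);im=cams.capture('wrist');cv2.imwrite('pics/w2.png',im)
E
```

```text
time_s: 2.07
tcp_pos: [0.5489, -0.4569, 0.2066]
tcp_rot: [-0.003, 1.0, 0.018, -0.005]
force: [-1.3, 0.8, -2.0]
opening: 0.0853
gripper_force: 0.0
[ 0.54893508 -0.4568983   0.20659695] [-0.00326363  0.99982049  0.01797316 -0.00503036]
```

View pics/w2.png

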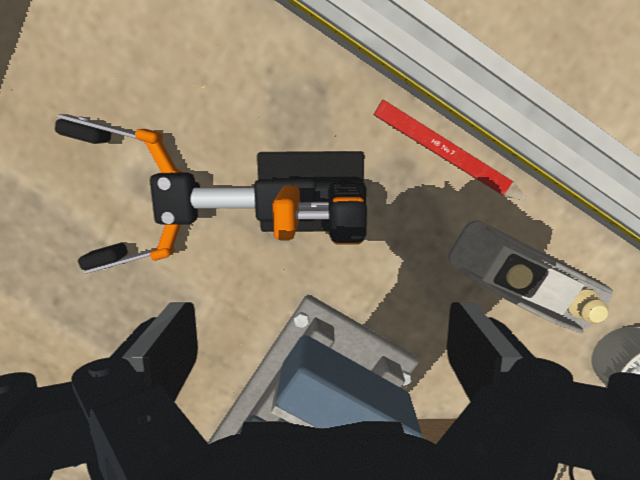

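The wrist view shows the grip top at about (348,222) and the trigger top at about (287,215). The pads are at (83,131) and (103,257). Checking these against the pose.

Run:
```python
from h import *
np.set_printoptions(precision=4,suppress=True)
s=r.state();print(s['tcp_pos'],s['tcp_rot'],s['time_s'])
dn=lambda a:np.degrees(np.arctan2(a[1],a[0]))
P=lambda u,v,z:pt('wrist',u,v,z)[:2]
g=P(348,224,.123);t=P(286,218,.116);a,b=P(83,128,.03),P(103,255,.03);p=(P(164,184,.035)+P(167,218,.035))/2
f=[P(257,152,.012),P(364,152,.012)]
m=(a+b)/2
print('grip',g,'trig',t,'pads',m,np.linalg.norm(a-b),'piv',p,'foot',f,dn(f[0]-f[1]));print(dn(m-g),dn(p-g))
```

```text
[ 0.5508 -0.4567  0.2103] [-0.0021  0.9998  0.0188 -0.0033] 2.1167
grip [ 0.5562 -0.472 ] trig [ 0.557  -0.4323] pads [ 0.5522 -0.262 ] 0.10794886146773087 piv [ 0.5494 -0.3245] foot [array([ 0.591 , -0.3977]), array([ 0.5944, -0.49  ])] 92.0992773120264
91.07605321141573 92.63817997523498
```

```bash
python3 -m crank '[[[0,0,0,0,0.1,-3,1],[0,0,0,0,0.1,-6,1],[0,0,0,0,0.1,-9,1],[0,0,0,0,0.1,-12,1],[0,0,0,0,0.1,-14,1],[0,0,0,0,0.1,-14.9,1],[0,0,0,0,0.1,-14.9,1],[0,0,0,0,0.1,-14.9,0.65],[0,0,0,0,0.1,-14.9,0.65],[0,0,0,0,0.1,-14.9,0.65],[0,0,0,0,0.1,-14.9,0.65]]]' 25
```

```text
time_s: 3.03
tcp_pos: [0.5564, -0.4565, 0.0685]
tcp_rot: [0.002, 1.0, 0.02, 0.002]
force: [0.4, 0.4, 6.1]
opening: 0.0556
gripper_force: 8.6
```

```bash
python3 -m crank '[[[0,0,0,0,0,0.5,0.65],[0,0,0,0,0,1,0.65],[0,0,-4,0,0,1,0.65],[0,0,-9,0.2,0.4,1,0.65],[0,0,-14,0.4,0.8,1,0.65],[0,0,-19,0.5,1.2,1,0.65],[0,0,-24,0.5,1.5,1,0.65],[0,0,-27.7,0.5,1.5,1,0.65],[0,0,-27.7,0.5,1.5,1,0.65],[0,0,-27.7,0.5,1.5,1,0.65],[0,0,-27.7,0.5,1.5,1,0.65]]]'
cat > cap.py <<'E'
import sys
from h import *
s=r.state();print(s['tcp_pos'],s['tcp_rot'],s['opening']);
for n in sys.argv[2:]:cv2.imwrite(f'pics/{n}{sys.argv[1]}.png',cams.capture(n))
im=cv2.imread(f'pics/{sys.argv[2]}{sys.argv[1]}.png')
hs=cv2.cvtColor(im,cv2.COLOR_BGR2HSV)
m=cv2.inRange(hs,(5,170,120),(14,255,255));n,_,st,c=cv2.connectedComponentsWithStats(m)
print([(st[i].tolist(),c[i].round(1).tolist()) for i in range(1,n) if st[i,4]>15])
E
python3 cap.py 3 top wrist
```

```text
time_s: 3.95
tcp_pos: [0.5592, -0.4407, 0.0747]
tcp_rot: [0.0, 0.976, -0.219, -0.0]
force: [-0.5, -0.7, -4.1]
opening: 0.0557
gripper_force: 8.8
[ 0.55915799 -0.44068853  0.0747475 ] [ 7.16237920e-05  9.75710777e-01 -2.19062364e-01 -3.93683838e-04] 0.05567223778600497
[([134, 0, 14, 22, 154], [140.3, 12.2]), ([203, 23, 6, 11, 21], [204.2, 28.9]), ([208, 28, 8, 13, 35], [212.2, 33.7])]
```

Run:
```python
import cv2,numpy as np
a=cv2.imread('pics/top3.png')[60:300,160:480];b=cv2.imread('pics/wrist3.png')
cv2.imwrite('pics/v3.png',np.vstack([cv2.resize(a,(400,300)),cv2.resize(b,(400,300))]) if 0 else np.hstack([cv2.resize(a,(480,360),interpolation=cv2.INTER_CUBIC),cv2.resize(b,(320,240))[[*range(240)]+[0]*120]]))
```

```text
(no output)
```

View pics/v3.png

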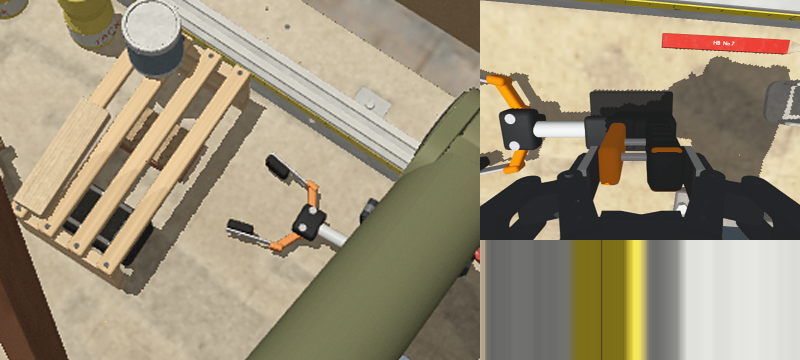

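The reacher is held and turned. In the crop, the pads are at (278,168) and (240,228), and the pivots at (313,211) and (301,232).

```bash
cat > m3.py <<'E'
from h import *
np.set_printoptions(precision=4,suppress=True)
dn=lambda a:np.degrees(np.arctan2(a[1],a[0]))
P=lambda u,v,z:pt('top',160+u/1.5-.2,60+v/1.5-.2,z)[:2]
W=lambda u,v,z:pt('wrist',u,v,z)[:2]
im=cv2.imread('pics/top3.png');
# pads: dark blobs
m=cv2.inRange(im,(0,0,0),(45,45,45));m[:, :310]=0;m[:,385:]=0;m[:140]=0;m[225:]=0
n,_,st,c=cv2.connectedComponentsWithStats(m);print([(st[i].tolist(),c[i].round(1)) for i in range(1,n) if st[i,4]>20])
m=[cc for s_,cc in zip(st[1:],c[1:]) if 60<s_[4]<400]
a,b=P(278,168,.037),P(240,228,.037);p=(P(314,211,.042)+P(301,232,.042))/2
u=np.array([.4284,.9036]);l=np.array([-u[1],u[0]]);C=np.array([.7165,-.1115]);O=r.state()['tcp_pos'][:2]
for n_,q in(('pads',(a+b)/2),('piv',p),('O',O)):print(n_,q,'along/lat to block',(q-C)@u,(q-C)@l)
print(dn((a+b)/2-O),dn(p-O),dn((a+b)/2-p),np.linalg.norm(a-b))
p=(W(2*518-960,2*113,.04)+W(2*512-960,2*146,.04))/2;print('wrist piv',(p-C)@u,(p-C)@l)
E
python3 m3.py
```

```text
[([337, 164, 16, 16, 85], array([344.4, 172. ])), ([355, 199, 22, 22, 90], array([365.5, 211.9])), ([312, 207, 17, 10, 40], array([320. , 212.1]))]
pads [ 0.639  -0.2602] along/lat to block -0.16753268592804627 0.0063080034411032194
piv [ 0.6104 -0.3271] along/lat to block -0.24028262492543556 0.0035024417366811816
O [ 0.5593 -0.4407] along/lat to block -0.36485515878294855 0.0010039741600123364
66.17394235424409 65.78319110711006 66.84268829343668 0.09896131999458821
wrist piv -0.23507218030753696 0.002438850902565828
```

```bash
python3 -m crank '[[[0,0,-1.2,0.1,0,0,0.65],[0,0,-1.2,0.9,1.8,0,0.65],[0,0,-1.2,1.8,3.6,0,0.65],[0,0,-1.2,2.7,5.4,0,0.65],[0,0,-1.2,2.7,5.4,0,0.65],[0,0,-1.2,2.7,5.4,0,0.65]]]' && python3 cap.py 4 top
python3 - <<'E'
from h import *
im=cv2.imread('pics/top4.png');o=cv2.imread('pics/top3.png')
a=im[110:250,230:400];cv2.imwrite('pics/v4.png',cv2.resize(a,None,fx=4,fy=4,interpolation=cv2.INTER_CUBIC))
E
```

```text
time_s: 4.55
tcp_pos: [0.5882, -0.384, 0.0751]
tcp_rot: [-0.001, 0.974, -0.228, 0.0]
force: [0.5, -0.9, -5.2]
opening: 0.0559
gripper_force: 8.7
[ 0.5881684  -0.38400725  0.07512076] [-6.39230495e-04  9.73604136e-01 -2.28242231e-01  2.46749026e-04] 0.055855692932071765
[([134, 0, 14, 22, 157], [140.5, 12.2]), ([203, 23, 3, 10, 18], [203.7, 27.8]), ([209, 27, 7, 13, 35], [212.7, 32.8])]
```

View pics/v4.png

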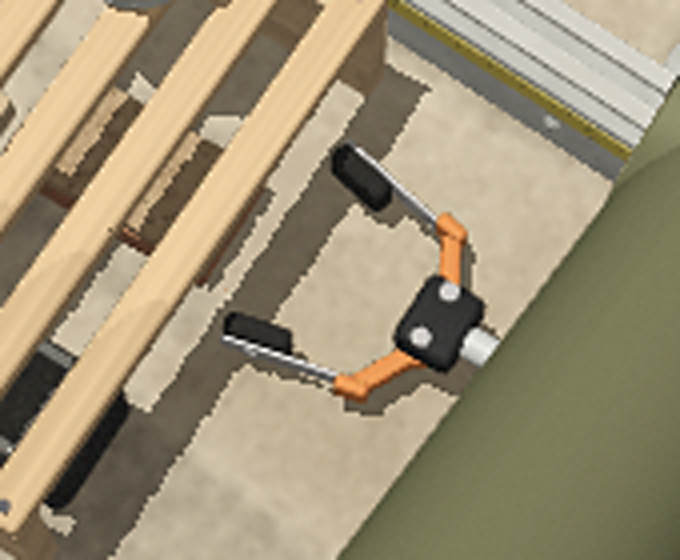

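The jaws are just outside the rack, with pads at (362,178) and (258,332) and pivots at (450,291) and (421,336) in the crop. The block's front edge runs (268,190)–(205,283).

Run:
```python
from h import *
np.set_printoptions(precision=4,suppress=True)
P=lambda x,y,z:pt('top',230+x/4-.4,110+y/4-.4,z)[:2]
u=np.array([.4284,.9036]);l=np.array([-u[1],u[0]]);C=np.array([.7165,-.1115])
L=lambda q:np.array([(q-C)@u,(q-C)@l])*1000
a,b=P(362,178,.04),P(258,332,.04);p=(P(450,291,.045)+P(421,336,.045))/2
print('pads',L(a),L(b),L((a+b)/2),'piv',L(p),'O',L(r.state()['tcp_pos'][:2]))
print('blk front',L(P(268,190,0)),L(P(205,283,0)),'left',L(P(125,232,.03)),L(P(157,250,.03)),'right',L(P(190,135,.03)),L(P(222,150,.03)))
```

```text
pads [-105.7094  -49.2335] [-102.1128   48.241 ] [-103.9111   -0.4962] piv [-174.9339   -4.1587] O [-303.7507   -0.5447]
blk front [-58.8593 -31.3889] [-56.878   29.6576] left [-13.825   34.5622] [-33.0707  34.5071] right [-15.042  -27.6407] [-33.6216 -28.9929]
```

Aligned within 2 mm. Feeding in, then lowering the foot.

```bash
python3 -m crank '[[[0,0,0,0.6,1.3,0,0.65],[0,0,0,1.2,2.6,0,0.65],[0,0,0,1.9,4,0,0.65],[0,0,0,2.5,5.3,0,0.65],[0,0,0,3.2,6.7,0,0.65],[0,0,0,3.8,8,0,0.65],[0,0,0,3.8,8,0,0.65],[0,0,0,3.8,8,-0.5,0.65],[0,0,0,3.8,8,-1,0.65],[0,0,0,3.8,8,-1,0.65],[0,0,0,3.8,8,-1,0.65]]]' 25
```

```text
time_s: 5.52
tcp_pos: [0.6258, -0.307, 0.0661]
tcp_rot: [-0.0, 0.973, -0.23, 0.002]
force: [1.9, 2.0, 2.2]
opening: 0.0557
gripper_force: 7.5
```

```bash
python3 -m crank '[[[0,0,0,0,0,0,0.6],[0,0,0,0,0,0,0.57],[0,0,0,0,0,0,0.54],[0,0,0,0,0,0,0.51],[0,0,0,0,0,0,0.48],[0,0,0,0,0,0,0.45],[0,0,0,0,0,0,0.45],[0,0,0,0,0,0,0.45],[0,0,0,0,0,0,0.45],[0,0,0,0,0,0,0.45]]]' 40 && python3 cap.py 5 top wrist
```

```text
time_s: 6.35
tcp_pos: [0.623, -0.3135, 0.0691]
tcp_rot: [0.004, 0.973, -0.232, 0.001]
force: [-5.9, -4.1, 13.6]
opening: 0.0403
gripper_force: 39.2
[ 0.62300762 -0.31345301  0.06909302] [ 0.00370875  0.9726422  -0.23227553  0.00121598] 0.04033389841130264
[([134, 0, 14, 22, 148], [140.7, 12.1]), ([203, 23, 5, 11, 18], [203.9, 28.4]), ([209, 27, 7, 10, 27], [212.6, 32.1]), ([302, 148, 6, 13, 43], [304.7, 153.8]), ([280, 177, 18, 9, 68], [287.4, 180.7])]
```

```bash
python3 -m crank '[[[0,0,0,0,0,0.3,0.45],[0,0,0,0,0,0.3,0.45],[0,0,0,-0.2,-0.4,0.3,0.45],[0,0,0,-0.5,-1.1,0.3,0.45],[0,0,0,-0.9,-1.9,0.3,0.45],[0,0,0,-1.3,-2.8,0.3,0.45],[0,0,0,-1.7,-3.6,0.3,0.45],[0,0,0,-2.1,-4.5,0.3,0.45],[0,0,0,-2.5,-5.3,0.3,0.45],[0,0,0,-2.8,-5.9,0.3,0.45],[0,0,0,-3,-6.3,0.3,0.45],[0,0,0,-3,-6.3,0.3,0.45]]]' 40 && python3 cap.py 6 top wrist
python3 - <<'E'
import cv2,numpy as np
a=cv2.imread('pics/top6.png')[60:300,160:480];b=cv2.imread('pics/top5.png')[60:300,160:480]
cv2.imwrite('pics/v6.png',np.hstack([cv2.resize(x,(400,300),interpolation=cv2.INTER_CUBIC) for x in(b,a)]))
# brown block mask
E
```

```text
time_s: 7.45
tcp_pos: [0.5965, -0.3681, 0.0689]
tcp_rot: [-0.001, 0.973, -0.23, 0.001]
force: [2.9, 3.4, 5.1]
opening: 0.0399
gripper_force: 43.8
[ 0.59649474 -0.36814535  0.06885869] [-0.00146167  0.97328681 -0.2295832   0.00148197] 0.03994408560639635
[([134, 0, 14, 22, 151], [140.8, 12.2]), ([203, 23, 3, 10, 17], [203.7, 27.9]), ([209, 27, 7, 9, 26], [212.6, 31.5]), ([325, 161, 7, 8, 18], [328.3, 163.7])]
```

Run:
```python
from h import *
ims=[cv2.imread(f'pics/top{i}.png') for i in(0,5,6)]
for q in((272,154),(254,143),(248,152)):print(q,[i[q[1]-1:q[1]+2,q[0]-1:q[0]+2].mean((0,1)).round() for i in ims])
C=np.array([.7165,-.1115]);u=np.array([.4284,.9036])
# predicted block top pixels after a 60 mm draw, front part sampled
for d in(-.11,-.1,-.09,-.07):
    q=px('top',[*(C+u*d),.03]);q=[round(float(v)) for v in q];print(d,q,[i[q[1],q[0]] for i in ims])
```

```text
(272, 154) [array([ 91., 124., 148.]), array([109., 144., 170.]), array([114., 149., 174.])]
(254, 143) [array([101., 134., 157.]), array([119., 153., 178.]), array([131., 152., 164.])]
(248, 152) [array([ 79., 106., 128.]), array([ 87., 117., 140.]), array([155., 179., 191.])]
-0.11 [310, 176] [array([135, 162, 176], dtype=uint8), array([ 86, 118, 117], dtype=uint8), array([47, 63, 78], dtype=uint8)]
-0.1 [306, 174] [array([66, 82, 90], dtype=uint8), array([ 80, 112, 111], dtype=uint8), array([123, 161, 189], dtype=uint8)]
-0.09 [301, 172] [array([68, 85, 92], dtype=uint8), array([48, 50, 51], dtype=uint8), array([60, 81, 96], dtype=uint8)]
-0.07 [293, 167] [array([148, 175, 191], dtype=uint8), array([161, 189, 204], dtype=uint8), array([54, 75, 92], dtype=uint8)]
```

The block is following: its back patch has cleared and cork shows in front of the rack. Continuing the draw.

```bash
python3 -m crank '[[[0,0,0,-0.2,-0.4,0,0.45],[0,0,0,-0.6,-1.2,0,0.45],[0,0,0,-1.1,-2.3,0,0.45],[0,0,0,-1.6,-3.4,0,0.45],[0,0,0,-2.1,-4.5,0,0.45],[0,0,0,-2.6,-5.6,0,0.45],[0,0,0,-3.1,-6.7,0,0.45],[0,0,0,-3.6,-7.8,0,0.45],[0,0,0,-4.1,-8.8,0,0.45],[0,0,0,-4.6,-9.8,0,0.45],[0,0,0,-4.9,-10.4,0,0.45],[0,0,0,-4.9,-10.4,0,0.45]]]' 40 && python3 cap.py 7 top wrist
python3 - <<'E'
import cv2,numpy as np
a=cv2.imread('pics/top7.png')[80:260,200:440]
cv2.imwrite('pics/v7.png',cv2.resize(a,None,fx=3.33,fy=3.33,interpolation=cv2.INTER_CUBIC))
E
```

```text
time_s: 8.55
tcp_pos: [0.5471, -0.4731, 0.0689]
tcp_rot: [-0.001, 0.973, -0.23, 0.001]
force: [1.4, 1.0, 4.7]
opening: 0.0398
gripper_force: 45.6
[ 0.54712129 -0.47308499  0.0688529 ] [-0.00111754  0.97319177 -0.22998785  0.00145528] 0.039828280666450125
[([134, 0, 14, 22, 144], [140.0, 12.4]), ([203, 23, 3, 11, 17], [203.8, 28.4]), ([209, 27, 7, 12, 38], [212.6, 33.3])]
```

View pics/v7.png

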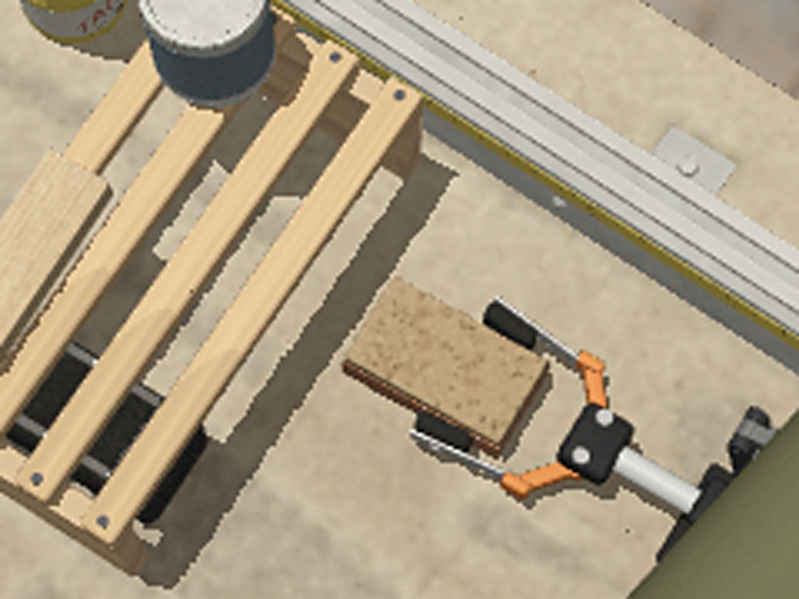

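The whole block lies on open bench, top corners at (398,278), (550,367), (495,445) and (345,362) in the crop. Checking how far it sits in front of the rack.

Run:
```python
from h import *
P=lambda x,y,z:pt('top',200+x/3.33-.35,80+y/3.33-.35,z)[:2]
c=np.mean([P(*p,.03) for p in((398,278),(550,367),(495,445),(345,362))],0)
a=np.radians(62);x=np.array([np.cos(a),np.sin(a)]);d=c-[.687,-.0915]
print(c,'rack x',d@x, 'rel to front slat edge', (c-P(420,96,.099))@x,(c-P(100,545,.099))@x)
```

```text
[ 0.64798928 -0.26217126] rack x -0.16900820041913503 rel to front slat edge -0.09273495260899355 -0.09550189655878315
```

```bash
python3 -m crank '[[[0,0,0,0,0,0,0.5],[0,0,0,0,0,0,0.55],[0,0,0,0,0,0,0.6],[0,0,0,0,0,0,0.64],[0,0,0,0,0,0,0.67],[0,0,0,0,0,0,0.7],[0,0,0,0,0,0,0.75],[0,0,0,0,0,0,0.85],[0,0,0,0,0,0,1],[0,0,0,0,0,0,1],[0,0,0,0,0,0,1],[0,0,0,0,0,0,1]]]' 25; python3 cap.py 8 top wrist
```

```text
time_s: 9.65
tcp_pos: [0.5458, -0.4736, 0.0684]
tcp_rot: [0.0, 0.973, -0.23, 0.0]
force: [-0.6, 0.3, -0.5]
opening: 0.0856
gripper_force: 0.0
[ 0.54575732 -0.47362434  0.06835923] [ 1.69087033e-04  9.73208761e-01 -2.29923104e-01  2.11382468e-04] 0.08557285068018572
[([134, 0, 13, 22, 142], [140.0, 12.6]), ([203, 23, 3, 12, 16], [203.7, 28.5]), ([209, 27, 7, 14, 50], [212.2, 33.6])]
```

```bash
python3 -m crank '[[[0,0,0,0,0,0.5,1],[0,0,0,0,0,1.2,1],[0,0,0,0,0,2.4,1],[0,0,0,0,0,4,1],[0,0,0,0,0,6,1],[0,0,0,0,0,9,1],[0,0,0,0,0,12,1],[0,0,0,0,0,15,1],[0,0,0,0,-3,17,1],[0,0,0,-2,-6,18,1],[0,0,0,-4,-9,18,1],[0,0,0,-6,-12,18,1]]]'; python3 -m crank '[[[0,0,0,-3,-2,0,1],[0,0,0,-6,-4,0,1],[0,0,0,-9,-5,0,1],[0,0,0,-9,-5,0,1],[0,0,0,-9,-5,0,1]]]'; python3 cap.py 9 top scene
python3 - <<'E'
import cv2,numpy as np
a=cv2.imread('pics/top9.png')[80:340,200:520];b=cv2.imread('pics/scene9.png')[160:420,130:450]
cv2.imwrite('pics/v9.png',np.hstack([cv2.resize(x,(400,325),interpolation=cv2.INTER_CUBIC) for x in(a,b)]))
E
```

```text
time_s: 10.75
tcp_pos: [0.4857, -0.5949, 0.2515]
tcp_rot: [0.001, 0.973, -0.229, 0.002]
force: [-0.4, 0.4, -0.3]
opening: 0.0854
gripper_force: 0.0
time_s: 11.17
tcp_pos: [0.3921, -0.6457, 0.2499]
tcp_rot: [0.001, 0.973, -0.233, 0.0]
force: [1.1, -0.3, 0.6]
opening: 0.0851
gripper_force: 0.0
[ 0.39212244 -0.64574343  0.24991089] [ 1.20493379e-03  9.72568419e-01 -2.32613823e-01  1.64135857e-04] 0.08509928893173481
[([134, 5, 10, 16, 99], [138.6, 12.8]), ([200, 25, 16, 16, 118], [208.3, 34.3]), ([424, 227, 17, 16, 63], [432.0, 234.3])]
```

The viewing allowance is spent, so I'll check the result numerically.

Run:
```python
from h import *
np.set_printoptions(precision=1,suppress=True)
im=cv2.imread('pics/top9.png');o=cv2.imread('pics/top0.png')
u=np.array([.4284,.9036]);l=np.array([-u[1],u[0]]);C=np.array([.648,-.2622])
L=lambda q:np.array([(q[:2]-C)@u,(q[:2]-C)@l])*1000
print('trig exp',px('top',[.546+.023*u[0],-.474+.023*u[1],.116]))
g=im.max(2)
m=(g<50).astype(np.uint8);m[:,:310]=0;m[:,430:]=0;m[:150]=0;m[260:]=0
n,_,st,c=cv2.connectedComponentsWithStats(m)
for i in range(1,n):
    if st[i,4]>25:print('dark',st[i],c[i],L(pt('top',*c[i],.028)))
# profile of colours across jaws at along=-15 mm, z=.03 (lat from +75 to -75)
for al in(-25,-10):
  print(al,[(k,im[int(round(q[1])),int(round(q[0]))].tolist()) for k in range(72,-73,-6) for q in[px('top',[*(C+u*al/1e3+l*k/1e3),.03])]])
# battery change
print('batt diff',cv2.absdiff(im[180:240,205:265],o[180:240,205:265]).mean())
```

```text
trig exp (np.float64(434.15557695505714), np.float64(231.01406150323027))
dark [358 170  15  17 137] [364.5 178.6] [-43.3 -50.8]
dark [372 205  23  25 260] [383.7 217.1] [-116.6    0.4]
dark [329 217  17   9  98] [337.1 221.1] [-39.8  55.3]
dark [402 224  28  36 580] [417.6 244.9] [-202.7   16.2]
-25 [(72, [132, 159, 175]), (66, [242, 243, 243]), (60, [38, 38, 41]), (54, [34, 37, 39]), (48, [138, 166, 181]), (42, [139, 167, 182]), (36, [32, 46, 68]), (30, [49, 67, 80]), (24, [101, 137, 161]), (18, [111, 146, 173]), (12, [116, 151, 178]), (6, [100, 138, 167]), (0, [103, 139, 166]), (-6, [114, 150, 176]), (-12, [112, 148, 174]), (-18, [118, 153, 178]), (-24, [115, 151, 178]), (-30, [107, 137, 161]), (-36, [148, 175, 189]), (-42, [145, 170, 185]), (-48, [147, 173, 190]), (-54, [26, 28, 28]), (-60, [149, 179, 193]), (-66, [143, 171, 184]), (-72, [146, 171, 186])]
-10 [(72, [129, 157, 173]), (66, [129, 155, 168]), (60, [125, 152, 167]), (54, [129, 158, 173]), (48, [136, 162, 177]), (42, [139, 167, 181]), (36, [32, 44, 71]), (30, [77, 105, 125]), (24, [106, 143, 171]), (18, [112, 147, 174]), (12, [112, 149, 176]), (6, [115, 151, 177]), (0, [119, 155, 180]), (-6, [99, 135, 162]), (-12, [114, 151, 177]), (-18, [123, 159, 183]), (-24, [110, 147, 173]), (-30, [115, 152, 179]), (-36, [149, 176, 190]), (-42, [146, 172, 186]), (-48, [147, 173, 188]), (-54, [145, 173, 187]), (-60, [145, 172, 187]), (-66, [150, 175, 190]), (-72, [146, 174, 189])]
batt diff 1.3702777777777777
```

The jaws are open with 12 mm or more clear on both sides of the block. The reacher is standing, the battery is unmoved and the arm is clear.

```bash
python3 -c "
from plant import order;print(order.close_job())"
```

```text
the job is handed in; nothing more can be done
None
```

The block lies wholly on the open bench, about 90 mm beyond the point where the rack's front edge would meet its centre. The reacher stands on its foot with its jaws open off the block, the battery pack is where it was, and the job was handed in at about 11 s.

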